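# Check the travel of a demonstration brake lever

## Task

On the classroom bench stand two handlebar stands for the lesson on levers: check the brake lever on the one with the long lever. With the outside of the fingers against the lever's outer face, press it towards the bar until it stops firm, keep it there for a good second to see that it stops short of the bar, then ease it back out slowly under the fingers, without letting it snap, and move clear. Do not grip the lever, put a finger between it and the bar, touch the bar or force the stop, and leave the short lever and everything else on the bench where it is.

Things in the scene. Friction and masses are not known exactly. Their poses are not given: they have to be found in the camera images.
- long_lever (a joint): angle of the long hand lever about its upright pivot: 0 = fully out (sprung rest), grows as it is pressed towards the bar, 0.26 = firm against its built-in stop, with 12 to 34 mm of gap to the bar left. Light spring: about 3 N at long_lever_face starts it moving, about 6 N brings it to the stop, then it is rigid. Let go, it snaps back out.
- long_lever_face (a point): point on the outer face (away from the bar) of the long lever's blade, 105 mm from the pivot, 25 mm short of the tip, at mid-height, 110 mm above the table. Axes move with the blade: x square to it, from the outer face towards the bar (pressing direction); y along the blade towards the pivot; z up. Travels 27 mm from rest to stop while x turns +0.26 rad about z.
- long_lever_blade: the long lever's straight aluminium blade, 130 mm long, 12 mm thick, 16 mm high, with a 20 mm ball at its tip; swings level on the robot's side of the bar, 40 to 56 mm of gap behind it at rest; origin on the pivot axis at mid-height, axes as long_lever_face (blade runs along -y)
- long_rig_bar: horizontal handlebar stub behind the long lever, with a black rubber grip 32 mm in diameter (38 mm collar at its end), 220 mm long along its y axis, axis 110 mm above the table; origin in its middle; -x is the lever's side. It is on a post and a 110 x 150 x 12 mm base plate fixed to the table.
- short_lever (a joint): angle of the short hand lever on the other, otherwise alike stand (blade 75 mm long): 0 = fully out, 0.26 = pressed. Not to be touched.
- short_lever_face (a point): point on the outer face of the short lever's blade, 50 mm from its pivot, mid-height (110 mm above the table); axes as for the long lever
- dropper_bottle: amber glass dropper bottle with a black cap, 34 mm across, 70 mm tall, standing between the two stands on the robot's side; origin under its base
- petri_dish: low glass dish, 84 mm across, 15 mm high, on the table on the robot's side of the long-lever stand; origin under its base
- specimen_jar: glass jar with a white cap, 56 mm across, 75 mm tall, on the far side of the long-lever stand; origin under its base
- hex_driver: small screwdriver 160 mm long lying on the table on the robot's side of the short-lever stand; origin under its middle
- beaker: glass beaker 70 mm across, 90 mm tall, on the far side of the short-lever stand; origin under its base
- slide_box: wooden microscope-slide box 85 x 100 x 35 mm at the far edge of the work area, between the stands; origin under its base
- brass_weight: knobbed brass weight 40 mm across, 56 mm tall, on the far side of the short-lever stand; origin under its base

How it is judged:
By the outcome, as a careful person would: the job done as asked, in the order asked, and still so for the second after the job is handed in, with the robot touching nothing.
It also fails if it takes over 38 s, if anything falls off the work surface, if the arm or the gripper's body presses on something with over 40 N, if the wrist force passes 120 N, or if a joint passes its speed limit or range.

## Robot

A 7-joint arm with a two-finger parallel gripper is mounted at the origin on the work surface. World frame = base frame: x ahead of the robot, y to its left, z up, the work surface at z = 0. Lengths are in m, angles in rad, forces in N, time in s.
With the tool pointing down it reaches from about 0.425 to 0.95 m from the base axis. Payload 4.7 kg.
Tool frame: the origin (TCP) lies midway between the tips of the shut fingers; the grasp point (between the pads) lies 19 mm behind it; z points along the fingers, x is the direction in which the jaws open and shut, and the axes are right-handed (so a half turn about z gives the same grasp; the last joint's range is limited). The gripper opens to 85 mm and grips with 20 to 120 N. Pads are 22 mm wide; open, the fingers measure 114 mm over their backs; the gripper's body (76 mm by 85 mm) begins 54 mm behind the grasp point. The pads swing forward as they close: fully open they stand 13 mm farther back than shut.
Start: joints at [1.221, 0.469, -0.049, 1.532, 0.024, 1.141, -0.082], TCP at [0.213, -0.641, 0.231] pointing down, gripper open.
Joint ranges: [-2.59, 2.59], [-0.33, 1.99], [-1.39, 1.29], [0.1, 2.45], [-1.04, 4.18], [0.21, 1.99], [-2.66, 2.66]. Speed limits (rad/s): [2.57, 2.57, 3.14, 3.14, 3.14, 3.14, 3.14].

## Interface

Orientations are given as [roll, pitch, yaw] about the fixed x, y, z axes, in that order (R = Rz(yaw) Ry(pitch) Rx(roll)).
In Python, from rig import ctrl, viewer gives the robot as it stands.
- The arm moves only by the tool servo_tool, never from a script. Its arguments are lists of equal length, an entry for each row: "offset": the shift along the tool's x, y, z in m, a list of three; "rotation": the turn, a rotation vector about the tool's x, y, z in rad, a list of three; "grip": the finger opening in m, from 0 to 0.0854. A call has 1 to 10 rows; each row is the pose to reach, as a shift and turn from the pose commanded when the call began, along the tool's axes at that moment; what a row does not reach only later rows make up. A row lasts 1/10 s, in which the tool goes at most 50 mm and 8.59 degrees, less where a joint would pass 70% of its speed; a pose out of reach is approached as far as the arm can. A call with a gripper value outside its range is refused whole. The fingers move at their own pace and stop on an object; "grip_force" is the grip in N (left out, the last holds). Time passes only in rows, so rows that repeat a pose let the fingers close. It gives the time, the measured TCP pose, the force and the opening at its end, in the units of the state.
- ctrl.read_state(): the state, without advancing time (a new reading comes with each control period).
- viewer.get_image(name): name is "side" or "top"; returns a dict with "color" (384x512x3 uint8, blue, green, red), "fovy" (degrees; the focal length in pixels is half the picture's height over the tangent of half this angle, whatever the lens; pixels are square), "cx", "cy" (the principal point, pixels), "rvec" (rotation vector, rad) and "tvec" (3), from world to camera coordinates, as OpenCV has them. Camera axes: x right, y down, z forward; pixel columns grow to the right and rows downward; lengths in m; the calibration is good to about 2 mm. A picture is of the moment at which its call begins. There is no depth.
- ctrl.job_done(): hands the job in, once; it reports no verdict.
The state is a dict: "time_s": time; "joint_positions": joint angles; "qvel": joint speeds; "effort": joint torques, N m; "position": TCP position; "ee_rot": TCP orientation; "wrist_force": force on the tool from outside, world axes, zero at the start; "torque": the same for the moment, N m; "gripper_width": opening from 0.0 (shut) to 1.0 (fully open).
Only numpy, scipy, OpenCV 4.12 (cv2) and the standard library are available. Lean on these libraries where they do the work, as an engineer would, in place of code of your own. Each camera call takes 0.05 s, during which the arm holds its last target.

## Working session

There is one attempt and no reset: what is moved stays moved. The work goes in short steps, Python scripts to look and compute and a tool call to move; the robot and the scene stay as the last step left them, time stands still between calls to the robot, and variables do not carry over. Pictures are saved under pics/ and viewed, and the job is handed in when it is done.

Besides the shell and the picture viewer there is one more tool, called after "Request:" as name(argument=value, ...) on one line, values as JSON. servo_tool: Moves the arm, as the interface text tells. Its arguments: {"type":"object","properties":{"offset":{"type":"array","items":{"type":"array","items":{"type":"number"}}},"rotation":{"type":"array","items":{"type":"array","items":{"type":"number"}}},"grip":{"type":"array","items":{"type":"number"}},"grip_force":{"type":"number"}},"required":["offset","rotation","grip"]}

```bash
ls; mkdir -p pics
cat > h.py <<'E'
import numpy as np, cv2
from rig import ctrl, viewer
def cam(n):
    d=viewer.get_image(n); im=d["color"]; h=im.shape[0]
    f=h/2/np.tan(np.radians(d["fovy"])/2)
    K=np.array([[f,0,d["cx"]],[0,f,d["cy"]],[0,0,1]])
    return im,K,np.array(d["rvec"],float).ravel(),np.array(d["tvec"],float).ravel(),d
def onz(uv,z,K,r,t):
    R=cv2.Rodrigues(r)[0]; C=-R.T@t
    d=R.T@np.linalg.inv(K)@np.array([uv[0],uv[1],1.]); return C+d*(z-C[2])/d[2]
def proj(P,K,r,t): return cv2.projectPoints(np.array(P,float).reshape(-1,3),r,t,K,None)[0].reshape(-1,2)
E
python3 - <<'E'
from h import *
s=ctrl.read_state(); print(s)
for n in("top","side"):
    im,K,r,t,d=cam(n); print(n,K.tolist(),r,t,[k for k in d])
    np.savez(f"{n}.npz",im=im,K=K,r=r,t=t)
    cv2.imwrite(f"pics/{n}0.png",cv2.resize(im,None,fx=1.5,fy=1.5,interpolation=cv2.INTER_CUBIC))
E
```

```text
pics
{'time_s': 0.0, 'joint_positions': array([ 1.22111767,  0.46944205, -0.0485887 ,  1.53369482,  0.02411074,
        1.14099935, -0.08229284]), 'qvel': array([ 3.14055863e-04,  1.80987844e-04, -6.29343655e-04,  7.28529377e-05,
        1.98764818e-03, -4.18406993e-04,  1.81040341e-04]), 'effort': array([ 1.84304790e-04, -5.10300171e+01, -4.69680992e-02, -2.37706375e+01,
        1.06026744e-02,  7.66936457e-03, -1.83901193e-05]), 'position': array([ 0.21265029, -0.64001159,  0.23026062]), 'ee_rot': array([ 3.14150790e+00,  1.95569179e-03, -1.24998004e+00]), 'wrist_force': array([-0.64246272, -0.63340146, -0.52904319]), 'torque': array([-0.04477168, -0.05543294,  0.00640607]), 'gripper_width': 1.000533987906357}
top [[420.06020530495556, 0.0, 258.58462398756006], [0.0, 420.06020530495556, 191.30386433935936], [0.0, 0.0, 1.0]] [ 2.26407145 -1.93576916  0.20914332] [-0.07109564  0.6070762   1.07101265] ['color', 'fovy', 'cx', 'cy', 'rvec', 'tvec']
side [[377.7508773074938, 0.0, 254.84707648817752], [0.0, 377.7508773074938, 192.668054825781], [0.0, 0.0, 1.0]] [ 0.50877706 -2.55190826  1.42963261] [0.53650291 0.19561125 0.79057323] ['color', 'fovy', 'cx', 'cy', 'rvec', 'tvec']
```

View pics/top0.png

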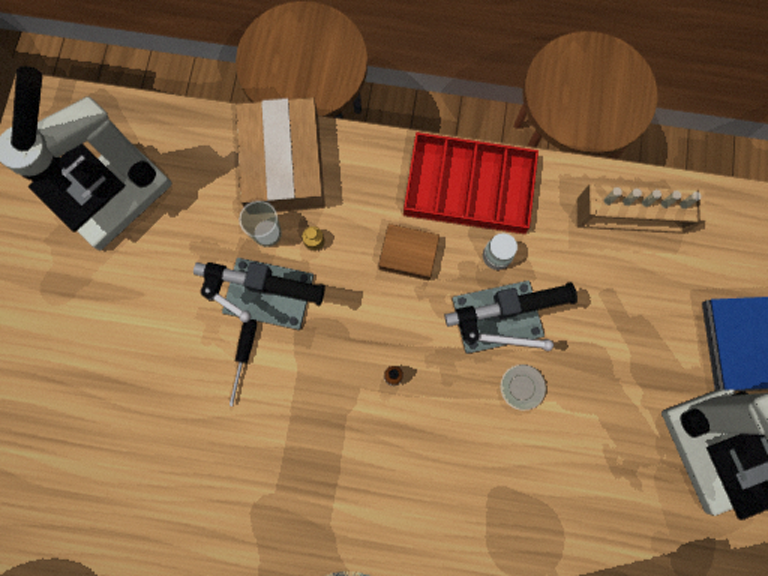

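View pics/side0.png

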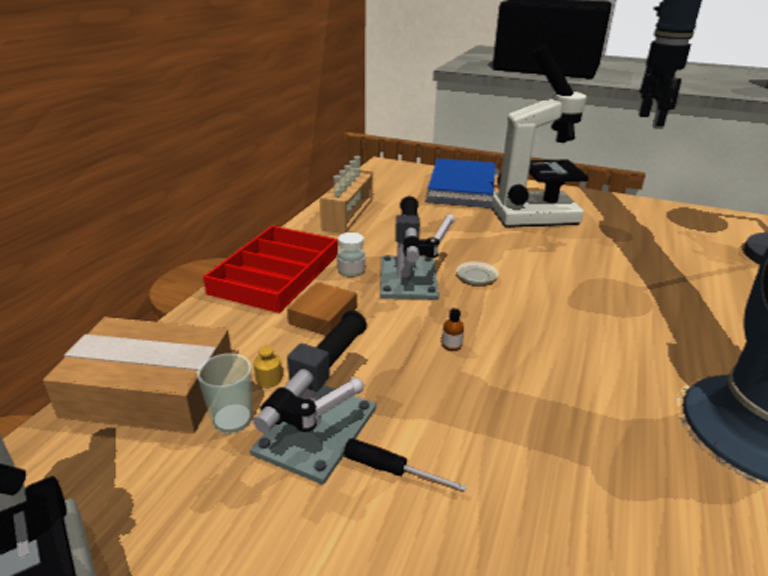

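The long-lever stand is the right one in the top view: pivot about (470,337) and ball tip about (549,345) at 1.5x. I'll zoom in to measure it.

Run:
```python
from h import *
for n,(x0,x1,y0,y1) in dict(top=(285,405,180,280),side=(240,340,125,205)).items():
    a=np.load(n+".npz"); im=a["im"][y0:y1,x0:x1]
    s=6 if n=="top" else 7
    im=cv2.resize(im,None,fx=s,fy=s,interpolation=cv2.INTER_CUBIC)
    for u in range(x0,x1,10): cv2.putText(im,str(u),((u-x0)*s,10),0,.35,(0,0,255));cv2.line(im,((u-x0)*s,12),((u-x0)*s,18),(0,0,255))
    for v in range(y0,y1,10): cv2.putText(im,str(v),(0,(v-y0)*s+4),0,.35,(0,0,255))
    cv2.imwrite(f"pics/{n}1.png",im)
a=np.load("top.npz");K,r,t=a["K"],a["r"],a["t"]
for nm,uv,z in [("pivot",(470,337),.11),("tip",(549,345),.11),("barL",(450,320),.11),("barR",(573,293),.11),("dish",(523,387),.01),("bottle",(394,375),.07)]:
    print(nm,onz(np.array(uv)/1.5,z,K,r,t))
```

```text
pivot [ 0.53693512 -0.12845552  0.11      ]
tip [ 0.54425201 -0.2626151   0.11      ]
barL [ 0.56058481 -0.0909416   0.11      ]
barR [ 0.64032931 -0.29437489  0.11      ]
dish [ 0.47582891 -0.24750537  0.01      ]
bottle [ 0.45642409 -0.01083871  0.07      ]
```

View pics/top1.png

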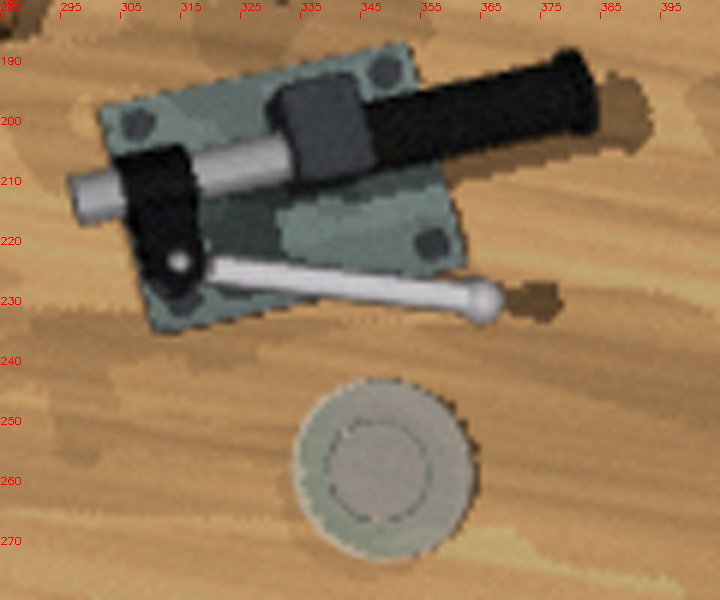

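View pics/side1.png

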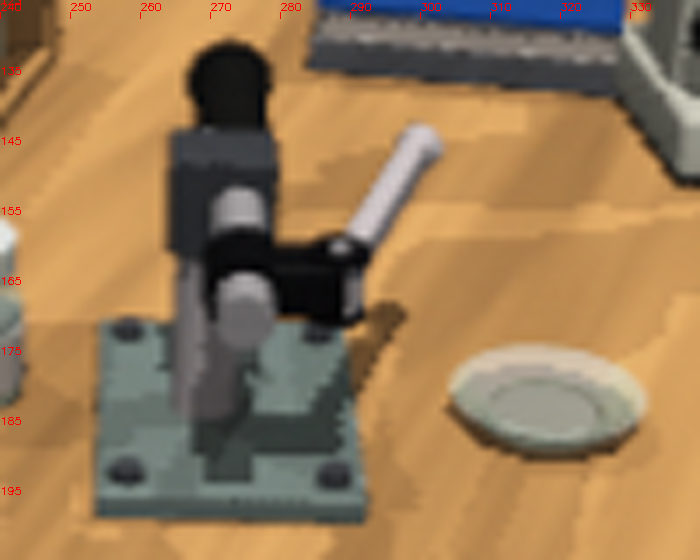

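Run:
```python
from h import *
a=np.load("top.npz");K,r,t,im=a["K"],a["r"],a["t"],a["im"]
R=cv2.Rodrigues(r)[0]; print("C",-R.T@t)
g=im.min(axis=2).astype(float)
# blade columns
pts=[]
for u in range(324,360):
    c=g[215:238,u]; m=c>130
    # subpixel edges at half-level
    v=np.arange(215,238); k=np.argmax(c); h=c[k]
    th=(h+70)/2
    i=k
    while c[i]>th:i-=1
    up=v[i]+(th-c[i])/(c[i+1]-c[i])
    i=k
    while c[i]>th:i+=1
    dn=v[i-1]+(c[i-1]-th)/(c[i-1]-c[i])
    pts.append((u,up,dn))
pts=np.array(pts)
for nm,c in(("inner",1),("outer",2)):
    p=np.polyfit(pts[:,0],pts[:,c],1); res=np.std(np.polyval(p,pts[:,0])-pts[:,c])
    for z in(.11,.118): print(nm,z,res,[onz((u,np.polyval(p,u)),z,K,r,t)[:2].round(4) for u in(325,358)])
for nm,uv,z in [("pivotcap",(314.8,223.7),.13),("pivotcap",(314.8,223.7),.12),("ball",(365.4,229.9),.11),("barL",(298,213),.11),("barR",(380,195.5),.11)]:
    print(nm,z,onz(uv,z,K,r,t).round(4))
b=np.load("side.npz")
for nm,uv,z in [("ball side",(240+423/7,125+143/7),.11),("pivotcap",(240+342/7,125+245/7),.125)]:
    print(nm,onz(uv,z,b["K"],b["r"],b["t"]).round(4))
```

```text
C [ 0.37702317 -0.00670051  1.17408382]
inner 0.11 0.09113061492761103 [array([ 0.5458, -0.1573]), array([ 0.5497, -0.2416])]
inner 0.118 0.09113061492761103 [array([ 0.5445, -0.1562]), array([ 0.5484, -0.2398])]
outer 0.11 0.09707357961335746 [array([ 0.5356, -0.1586]), array([ 0.5395, -0.2427])]
outer 0.118 0.09707357961335746 [array([ 0.5345, -0.1574]), array([ 0.5382, -0.2409])]
pivotcap 0.13 [ 0.5369 -0.1295  0.13  ]
pivotcap 0.12 [ 0.5384 -0.1307  0.12  ]
ball 0.11 [ 0.5443 -0.2611  0.11  ]
barL 0.11 [ 0.5606 -0.0858  0.11  ]
barR 0.11 [ 0.6391 -0.2893  0.11  ]
ball side [ 0.543 -0.264  0.11 ]
pivotcap [ 0.537  -0.1302  0.125 ]
```

Request:
servo_tool(offset=[[-0.015, -0.019, 0], [-0.03, -0.038, 0], [-0.05, -0.064, 0], [-0.07, -0.09, 0], [-0.09, -0.116, 0], [-0.11, -0.142, 0], [-0.13, -0.168, 0], [-0.15, -0.194, 0], [-0.17, -0.219, 0], [-0.18, -0.232, 0]], rotation=[[0, 0, -0.06], [0, 0, -0.13], [0, 0, -0.21], [0, 0, -0.3], [0, 0, -0.38], [0, 0, -0.47], [0, 0, -0.55], [0, 0, -0.64], [0, 0, -0.72], [0, 0, -0.78]], grip=[0, 0, 0, 0, 0, 0, 0, 0, 0, 0], grip_force=60)

```text
time_s: 1.1
position: [0.3784, -0.3932, 0.2313]
ee_rot: [-3.141, -0.0, -0.462]
wrist_force: [0.3, -0.6, 0.1]
gripper_width: -0.005
```

```bash
cat > to.py <<'E'
import sys
from h import *
from scipy.spatial.transform import Rotation as Ro
def show(target=None,yaw=None):
    s=ctrl.read_state(); R=Ro.from_euler("xyz",s["ee_rot"])
    print("t",round(s["time_s"],2),"p",s["position"].round(4),"rpy",s["ee_rot"].round(4),"F",s["wrist_force"].round(2),"w",round(s["gripper_width"],3),"q",s["joint_positions"].round(2))
    if target is not None:
        T=Ro.from_euler("xyz",[np.pi,0,yaw])
        print("off",(R.inv().apply(np.array(target)-s["position"])).round(4),"rot",(R.inv()*T).as_rotvec().round(4))
v=[float(x) for x in sys.argv[1:]]
show(v[:3],v[3]) if v else show()
E
python3 to.py 0.485 -0.232 0.22 0.045
```

```text
t 1.1 p [ 0.3784 -0.3932  0.2313] rpy [-3.1405e+00 -1.0000e-04 -4.6160e-01] F [ 0.31 -0.62  0.15] w -0.005 q [ 0.99  0.28 -0.32  1.83  0.1   1.05  0.17]
off [ 0.0236 -0.1918  0.0116] rot [-1.000e-03 -3.000e-04 -5.066e-01]
```

Request:
servo_tool(offset=[[0.003, -0.02, 0.001], [0.006, -0.045, 0.003], [0.009, -0.075, 0.005], [0.012, -0.105, 0.006], [0.016, -0.135, 0.008], [0.02, -0.16, 0.01], [0.022, -0.18, 0.011], [0.0235, -0.192, 0.0115], [0.0235, -0.192, 0.0115]], rotation=[[0, 0, -0.06], [0, 0, -0.13], [0, 0, -0.21], [0, 0, -0.29], [0, 0, -0.37], [0, 0, -0.44], [0, 0, -0.49], [0, 0, -0.507], [0, 0, -0.507]], grip=[0, 0, 0, 0, 0, 0, 0, 0, 0])

```text
time_s: 2.0
position: [0.4851, -0.2346, 0.2197]
ee_rot: [-3.141, -0.0, 0.04]
wrist_force: [-0.1, 0.6, 0.2]
gripper_width: -0.0
```

```bash
python3 to.py 0.485 -0.232 0.096 0.045
```

```text
t 2.0 p [ 0.4851 -0.2346  0.2197] rpy [-3.1411e+00 -2.0000e-04  3.9700e-02] F [-0.15  0.65  0.17] w -0.0 q [ 0.78  0.3  -0.49  1.85  0.16  1.03  0.26]
off [ 0.     -0.0026  0.1237] rot [-0.0005 -0.0002 -0.0053]
```

Request:
servo_tool(offset=[[0, -0.001, 0.012], [0, -0.002, 0.03], [0, -0.0025, 0.05], [0, -0.0025, 0.07], [0, -0.0025, 0.09], [0, -0.0025, 0.108], [0, -0.0025, 0.12], [0, -0.0025, 0.1235], [0, -0.0025, 0.1235]], rotation=[[0, 0, -0.002], [0, 0, -0.004], [0, 0, -0.005], [0, 0, -0.005], [0, 0, -0.005], [0, 0, -0.005], [0, 0, -0.005], [0, 0, -0.005], [0, 0, -0.005]], grip=[0, 0, 0, 0, 0, 0, 0, 0, 0])

```text
time_s: 2.9
position: [0.4837, -0.234, 0.0959]
ee_rot: [-3.141, 0.001, 0.041]
wrist_force: [-0.0, -0.3, 0.5]
gripper_width: -0.004
```

```bash
python3 to.py 0.515 -0.232 0.096 0.045
python3 - <<'E'
from h import *
o=[]
for n,(x0,x1,y0,y1) in dict(top=(285,405,180,280),side=(230,350,95,195)).items():
    im,K,r,t,d=cam(n); np.savez(n+"2.npz",im=im,K=K,r=r,t=t)
    o.append(cv2.resize(im[y0:y1,x0:x1],None,fx=3.3,fy=3.3*1.5,interpolation=cv2.INTER_CUBIC) if 0 else cv2.resize(im[y0:y1,x0:x1],(396,330),interpolation=cv2.INTER_CUBIC))
cv2.imwrite("pics/p2.png",np.hstack(o))
E
```

```text
t 2.9 p [ 0.4837 -0.234   0.0959] rpy [-3.1414e+00  8.0000e-04  4.1100e-02] F [-0.   -0.3   0.55] w -0.004 q [ 0.72  0.45 -0.45  1.97  0.27  0.78  0.16]
off [ 0.0314 -0.0008 -0.0002] rot [-0.0002  0.0008 -0.0039]
```

View pics/p2.png

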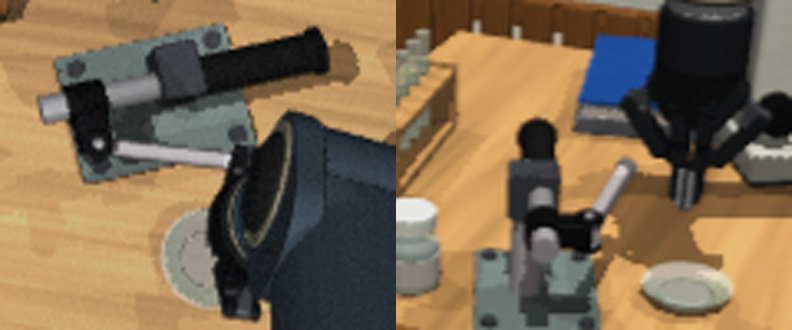

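Shut fingers hang robot-side of the blade at (685,200 in the right panel), clear of the lever, and the dish is well below. I'm closing in now.

Request:
servo_tool(offset=[[0.003, 0, 0], [0.009, 0, 0], [0.016, -0.001, 0], [0.022, -0.001, 0], [0.026, -0.001, 0], [0.029, -0.001, 0], [0.03, -0.001, 0], [0.03, -0.001, 0], [0.03, -0.001, 0]], rotation=[[0, 0, 0], [0, 0, -0.002], [0, 0, -0.004], [0, 0, -0.004], [0, 0, -0.004], [0, 0, -0.004], [0, 0, -0.004], [0, 0, -0.004], [0, 0, -0.004]], grip=[0, 0, 0, 0, 0, 0, 0, 0, 0])

```text
time_s: 3.9
position: [0.5138, -0.2314, 0.0963]
ee_rot: [3.142, 0.0, 0.046]
wrist_force: [-0.2, 0.4, 1.1]
gripper_width: -0.002
```

```bash
python3 to.py 0.5225 -0.232 0.096 0.045
```

```text
t 3.9 p [ 0.5138 -0.2314  0.0963] rpy [3.1415e+00 3.0000e-04 4.5800e-02] F [-0.21  0.41  1.07] w -0.002 q [ 0.69  0.48 -0.44  1.91  0.28  0.81  0.14]
off [0.0087 0.001  0.0003] rot [0.0001 0.0003 0.0008]
```

Request:
servo_tool(offset=[[0.002, 0, 0], [0.004, 0, 0], [0.005, 0, 0], [0.006, 0, 0], [0.006, 0, 0]], rotation=[[0, 0, 0], [0, 0, 0], [0, 0, 0], [0, 0, 0], [0, 0, 0]], grip=[0, 0, 0, 0, 0])

```text
time_s: 4.4
position: [0.5202, -0.231, 0.0963]
ee_rot: [3.142, -0.0, 0.046]
wrist_force: [-0.3, -0.1, 0.0]
gripper_width: 0.0
```

Request:
servo_tool(offset=[[0.001, 0, 0], [0.002, 0, 0], [0.003, 0, 0], [0.003, 0, 0]], rotation=[[0, 0, 0], [0, 0, 0], [0, 0, 0], [0, 0, 0]], grip=[0, 0, 0, 0])

```text
time_s: 4.8
position: [0.5232, -0.2309, 0.0963]
ee_rot: [3.142, -0.0, 0.046]
wrist_force: [-0.4, 0.6, -0.3]
gripper_width: -0.004
```

Request:
servo_tool(offset=[[0.001, 0, 0], [0.002, 0, 0], [0.002, 0, 0]], rotation=[[0, 0, 0], [0, 0, 0], [0, 0, 0]], grip=[0, 0, 0])

```text
time_s: 5.1
position: [0.5241, -0.2309, 0.0961]
ee_rot: [-3.141, 0.002, 0.046]
wrist_force: [-4.0, -0.8, 0.9]
gripper_width: -0.004
```

Request:
servo_tool(offset=[[0.001, 0, 0], [0.002, 0, 0], [0.002, 0, 0]], rotation=[[0, 0, 0], [0, 0, 0], [0, 0, 0]], grip=[0, 0, 0])

```text
time_s: 5.4
position: [0.5267, -0.2309, 0.0962]
ee_rot: [3.141, 0.001, 0.046]
wrist_force: [-3.7, -0.3, 1.7]
gripper_width: 0.002
```

Request:
servo_tool(offset=[[0.002, 0, 0], [0.004, 0, 0], [0.006, 0, 0], [0.008, 0, 0], [0.01, 0.0005, 0], [0.012, 0.0005, 0], [0.014, 0.0005, 0], [0.016, 0.0005, 0], [0.016, 0.0005, 0]], rotation=[[0, 0, -0.03], [0, 0, -0.06], [0, 0, -0.085], [0, 0, -0.105], [0, 0, -0.125], [0, 0, -0.145], [0, 0, -0.165], [0, 0, -0.185], [0, 0, -0.185]], grip=[0, 0, 0, 0, 0, 0, 0, 0, 0])

```text
time_s: 6.3
position: [0.5428, -0.2318, 0.0962]
ee_rot: [3.141, 0.001, 0.231]
wrist_force: [-5.0, -4.0, 0.9]
gripper_width: -0.001
```

```bash
python3 to.py 0.5502 -0.2311 0.096 0.305
python3 - <<'E'
from h import *
o=[]
for n,(x0,x1,y0,y1) in dict(top=(285,405,180,280),side=(230,350,95,195)).items():
    im,K,r,t,d=cam(n)
    o.append(cv2.resize(im[y0:y1,x0:x1],(396,330),interpolation=cv2.INTER_CUBIC))
cv2.imwrite("pics/p3.png",np.hstack(o))
E
```

```text
t 6.3 p [ 0.5428 -0.2318  0.0962] rpy [3.1406e+00 1.0000e-03 2.3140e-01] F [-5.01 -3.99  0.86] w -0.001 q [ 0.69  0.53 -0.48  1.85  0.32  0.84  0.28]
off [0.0074 0.0011 0.0002] rot [ 0.0009  0.0011 -0.0736]
```

View pics/p3.png

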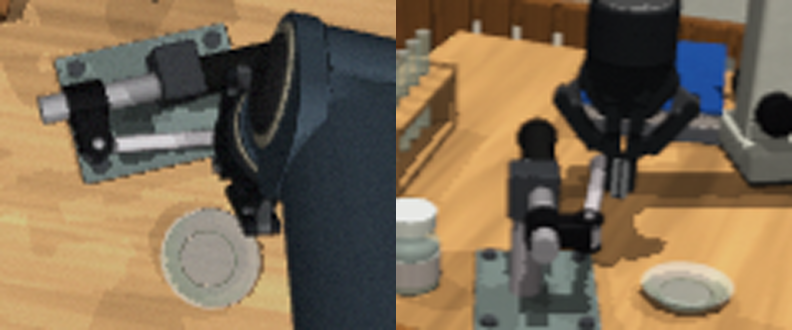

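Request:
servo_tool(offset=[[0.001, 0, 0], [0.002, 0, 0], [0.003, 0, 0], [0.004, 0, 0], [0.005, 0, 0], [0.005, 0, 0]], rotation=[[0, 0, -0.01], [0, 0, -0.02], [0, 0, -0.03], [0, 0, -0.04], [0, 0, -0.05], [0, 0, -0.05]], grip=[0, 0, 0, 0, 0, 0])

```text
time_s: 7.0
position: [0.5474, -0.2316, 0.0962]
ee_rot: [3.14, 0.002, 0.28]
wrist_force: [-4.5, -5.0, 0.5]
gripper_width: 0.004
```

Request:
servo_tool(offset=[[0.0005, 0, 0], [0.001, 0, 0], [0.0015, 0, 0], [0.0015, 0, 0]], rotation=[[0, 0, -0.005], [0, 0, -0.01], [0, 0, -0.015], [0, 0, -0.015]], grip=[0, 0, 0, 0])

```text
time_s: 7.4
position: [0.5488, -0.2314, 0.0962]
ee_rot: [3.139, 0.002, 0.295]
wrist_force: [-5.1, -5.5, 1.0]
gripper_width: -0.0
```

Request:
servo_tool(offset=[[0.0005, 0.0003, 0], [0.001, 0.0005, 0], [0.001, 0.0005, 0]], rotation=[[0, 0, -0.005], [0, 0, -0.01], [0, 0, -0.01]], grip=[0, 0, 0])

```text
time_s: 7.7
position: [0.5498, -0.2313, 0.0962]
ee_rot: [3.14, 0.002, 0.305]
wrist_force: [-5.0, -5.0, 1.3]
gripper_width: 0.002
```

Request:
servo_tool(offset=[[0.0005, 0.0002, 0], [0.001, 0.0004, 0], [0.001, 0.0004, 0]], rotation=[[0, 0, 0], [0, 0, 0], [0, 0, 0]], grip=[0, 0, 0])

```text
time_s: 8.0
position: [0.5506, -0.2311, 0.0961]
ee_rot: [3.14, 0.002, 0.305]
wrist_force: [-4.6, -3.7, 1.3]
gripper_width: 0.003
```

Request:
servo_tool(offset=[[0.0005, 0.0002, 0], [0.0005, 0.0002, 0]], rotation=[[0, 0, 0], [0, 0, 0]], grip=[0, 0])

```text
time_s: 8.2
position: [0.5506, -0.2312, 0.096]
ee_rot: [3.141, 0.003, 0.305]
wrist_force: [-6.3, -4.7, 2.1]
gripper_width: 0.001
```

Request:
servo_tool(offset=[[0.0005, 0.0002, 0], [0.0005, 0.0002, 0]], rotation=[[0, 0, 0], [0, 0, 0]], grip=[0, 0])

```text
time_s: 8.4
position: [0.5507, -0.2312, 0.0959]
ee_rot: [3.141, 0.005, 0.305]
wrist_force: [-6.3, -4.6, 1.4]
gripper_width: 0.0
```

Request:
servo_tool(offset=[[0.0005, 0.0002, 0], [0.001, 0.0004, 0], [0.001, 0.0004, 0]], rotation=[[0, 0, 0], [0, 0, 0], [0, 0, 0]], grip=[0, 0, 0])

```text
time_s: 8.7
position: [0.5508, -0.2311, 0.0957]
ee_rot: [-3.141, 0.007, 0.305]
wrist_force: [-9.6, -3.8, 2.9]
gripper_width: 0.001
```

```bash
python3 to.py
python3 - <<'E'
from h import *
o=[]
for n,(x0,x1,y0,y1) in dict(top=(285,405,180,280),side=(230,350,95,195)).items():
    im,K,r,t,d=cam(n); np.savez(n+"4.npz",im=im,K=K,r=r,t=t)
    o.append(cv2.resize(im[y0:y1,x0:x1],(396,330),interpolation=cv2.INTER_CUBIC))
    if n=="top":
        g=im.min(axis=2).astype(float); print(g[214:232,312:326].astype(int))
        P=np.array([.5375,-.130]); 
        for th in(0,.2,.26): print(th,proj([[*(P+L*np.array([np.sin(.045+th),-np.cos(.045+th)])),.118] for L in(.02,.08)],K,r,t).round(1).tolist())
        pts=[]
        for u in range(323,346):
            c=g[212:234,u]; k=np.argmax(c); 
            w=np.clip(c-120,0,None); w[np.abs(np.arange(22)-k)>3]=0
            pts.append((u,212+(w*np.arange(22)).sum()/w.sum()))
        p=np.array(pts); q=np.polyfit(p[:,0],p[:,1],1); print(p.round(1).tolist(),q)
        A,B=[onz((u,np.polyval(q,u)),.118,K,r,t) for u in(324,344)]; d=(B-A)[:2]; print("blade ang",np.arctan2(d[0],-d[1]))
cv2.imwrite("pics/p4.png",np.hstack(o))
E
```

```text
t 8.7 p [ 0.5508 -0.2311  0.0957] rpy [-3.1411  0.0066  0.3053] F [-9.59 -3.81  2.92] w 0.001 q [ 0.69  0.54 -0.49  1.82  0.33  0.86  0.34]
[[ 15  19  20  18  21   7  65  69  70  55  67  60  55  56]
 [ 22  14  13  24  19  20  67  68  71  67  62  60  55  55]
 [ 18  18  16  18  18  17  65  67  62  64  57  57  58  58]
 [ 17  20  23  18  20  16  58  60  55  59  58  56  56  59]
 [ 20  23  23  21  17  19  44  57  58  54  58  61  59  61]
 [ 22  19  18  20  14  18  51  74  60  59  57  60  66  76]
 [ 22  22  20  19  19  16  24 113  96  89  96 109 120 137]
 [ 20  32  40  42  24  19  23 125 174 177 189 200 203 209]
 [ 19  71 108 110  49  22  18  68 186 204 206 204 208 210]
 [ 20 114 169 171  95  30  19  69 124 203 207 204 208 206]
 [ 22  82 149 156  66  24  23  66 120 179 182 172 171 161]
 [ 14  19  45  56  26  20  21  72  95 100  77  63  62  57]
 [ 14  20  21  23  18  19  57  95  97  58  59  57  58  56]
 [ 30  22  22  17  28  46 101 106 114  62  55  55  60  61]
 [ 56  26  26  15  42  57  98 107 112  73  59  59  62  59]
 [ 46  32  32  43  57  58  58 104 109 110  76  68  74  71]
 [ 75  52  58  62  59  62  71 106 106 105 107 109 110 110]
 [110  58  54  59  62  68 108 109 109 109 108 111 110 100]]
0 [[322.3, 225.0], [345.9, 227.6]]
0.2 [[322.2, 223.4], [345.7, 221.3]]
0.26 [[322.2, 223.0], [345.4, 219.5]]
[[323.0, 222.4], [324.0, 222.3], [325.0, 222.1], [326.0, 221.9], [327.0, 221.6], [328.0, 221.5], [329.0, 221.4], [330.0, 221.4], [331.0, 221.3], [332.0, 221.0], [333.0, 220.6], [334.0, 220.4], [335.0, 220.4], [336.0, 220.3], [337.0, 220.2], [338.0, 220.0], [339.0, 219.9], [340.0, 219.9], [341.0, 219.6], [342.0, 219.3], [343.0, 219.4], [344.0, 219.0], [345.0, 218.8]] [-1.56519096e-01  2.72914462e+02]
blade ang 0.31152676235817167
```

View pics/p4.png

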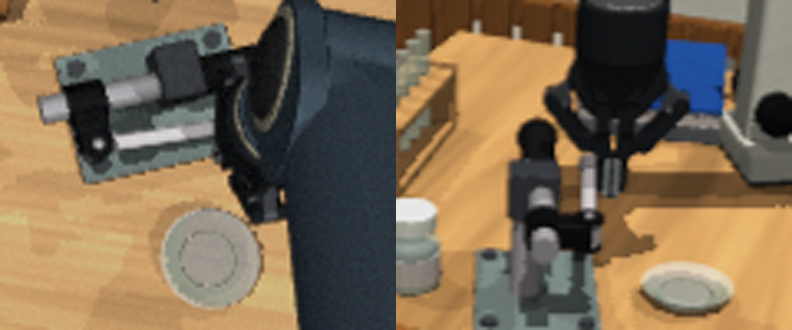

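At the stop: the blade has turned about 0.266 rad in the picture, force rose to about 10 N and the position has stopped changing. A gap to the bar is visible. Now holding.

Request:
servo_tool(offset=[[0, 0, 0], [0, 0, 0], [0, 0, 0], [0, 0, 0], [0, 0, 0], [0, 0, 0], [0, 0, 0], [0, 0, 0], [0, 0, 0], [0, 0, 0]], rotation=[[0, 0, 0], [0, 0, 0], [0, 0, 0], [0, 0, 0], [0, 0, 0], [0, 0, 0], [0, 0, 0], [0, 0, 0], [0, 0, 0], [0, 0, 0]], grip=[0, 0, 0, 0, 0, 0, 0, 0, 0, 0])

```text
time_s: 9.8
position: [0.5507, -0.2312, 0.0957]
ee_rot: [-3.141, 0.006, 0.305]
wrist_force: [-9.6, -3.7, 2.9]
gripper_width: -0.003
```

Request:
servo_tool(offset=[[0, 0, 0], [0, 0, 0], [0, 0, 0], [0, 0, 0], [0, 0, 0], [0, 0, 0]], rotation=[[0, 0, 0], [0, 0, 0], [0, 0, 0], [0, 0, 0], [0, 0, 0], [0, 0, 0]], grip=[0, 0, 0, 0, 0, 0])

```text
time_s: 10.4
position: [0.5508, -0.2312, 0.0957]
ee_rot: [-3.141, 0.006, 0.305]
wrist_force: [-9.6, -3.9, 1.9]
gripper_width: -0.001
```

```bash
python3 to.py 0.5238 -0.231 0.096 0.045
```

```text
t 10.4 p [ 0.5508 -0.2312  0.0957] rpy [-3.1412  0.0065  0.3052] F [-9.57 -3.87  1.86] w -0.001 q [ 0.69  0.54 -0.49  1.82  0.33  0.86  0.34]
off [-0.0257 -0.0083 -0.0001] rot [0.0005 0.0065 0.2602]
```

Request:
servo_tool(offset=[[-0.001, -0.0003, 0], [-0.002, -0.0006, 0], [-0.003, -0.0009, 0], [-0.004, -0.0012, 0], [-0.005, -0.0015, 0], [-0.006, -0.0018, 0], [-0.007, -0.0021, 0], [-0.008, -0.0024, 0], [-0.009, -0.0027, 0], [-0.01, -0.003, 0]], rotation=[[0, 0, 0], [0, 0, 0.005], [0, 0, 0.014], [0, 0, 0.024], [0, 0, 0.034], [0, 0, 0.044], [0, 0, 0.054], [0, 0, 0.064], [0, 0, 0.074], [0, 0, 0.084]], grip=[0, 0, 0, 0, 0, 0, 0, 0, 0, 0])

```text
time_s: 11.4
position: [0.5426, -0.2316, 0.0962]
ee_rot: [3.14, 0.001, 0.221]
wrist_force: [-5.4, -5.2, -0.3]
gripper_width: -0.0
```

```bash
python3 to.py 0.5238 -0.231 0.096 0.045
```

```text
t 11.4 p [ 0.5426 -0.2316  0.0962] rpy [3.1396e+00 1.4000e-03 2.2100e-01] F [-5.36 -5.22 -0.3 ] w -0.0 q [ 0.69  0.53 -0.48  1.85  0.32  0.84  0.27]
off [-0.0182 -0.0048  0.0002] rot [0.0021 0.0012 0.176 ]
```

Request:
servo_tool(offset=[[-0.001, -0.0003, 0], [-0.002, -0.0005, 0], [-0.003, -0.0008, 0], [-0.004, -0.001, 0], [-0.005, -0.0013, 0], [-0.006, -0.0015, 0], [-0.007, -0.0018, 0], [-0.008, -0.002, 0], [-0.009, -0.0023, 0], [-0.01, -0.0025, 0]], rotation=[[0, 0, 0.01], [0, 0, 0.019], [0, 0, 0.029], [0, 0, 0.038], [0, 0, 0.048], [0, 0, 0.057], [0, 0, 0.067], [0, 0, 0.076], [0, 0, 0.086], [0, 0, 0.096]], grip=[0, 0, 0, 0, 0, 0, 0, 0, 0, 0])

```text
time_s: 12.4
position: [0.5327, -0.2306, 0.0963]
ee_rot: [3.14, 0.0, 0.126]
wrist_force: [-3.6, -3.3, 0.5]
gripper_width: 0.0
```

```bash
python3 to.py 0.5238 -0.231 0.096 0.045
```

```text
t 12.4 p [ 0.5327 -0.2306  0.0963] rpy [3.1403e+00 5.0000e-04 1.2560e-01] F [-3.55 -3.31  0.54] w 0.0 q [ 0.68  0.51 -0.46  1.87  0.3   0.83  0.2 ]
off [-0.0088 -0.0007  0.0003] rot [0.0014 0.0004 0.0806]
```

Request:
servo_tool(offset=[[-0.001, 0, 0], [-0.002, -0.0001, 0], [-0.003, -0.0002, 0], [-0.004, -0.0003, 0], [-0.005, -0.0004, 0], [-0.006, -0.0005, 0], [-0.007, -0.0006, 0], [-0.008, -0.0007, 0], [-0.009, -0.0007, 0], [-0.0095, -0.0008, 0]], rotation=[[0, 0, 0.01], [0, 0, 0.02], [0, 0, 0.03], [0, 0, 0.04], [0, 0, 0.05], [0, 0, 0.06], [0, 0, 0.068], [0, 0, 0.075], [0, 0, 0.08], [0, 0, 0.08]], grip=[0, 0, 0, 0, 0, 0, 0, 0, 0, 0])

```text
time_s: 13.4
position: [0.5238, -0.2292, 0.0964]
ee_rot: [-3.141, -0.001, 0.046]
wrist_force: [-1.8, -1.8, -0.1]
gripper_width: -0.001
```

Request:
servo_tool(offset=[[-0.0005, 0, 0], [-0.001, 0, 0], [-0.0015, 0, 0], [-0.002, 0, 0], [-0.003, 0, 0], [-0.004, 0, 0]], rotation=[[0, 0, 0], [0, 0, 0], [0, 0, 0], [0, 0, 0], [0, 0, 0], [0, 0, 0]], grip=[0, 0, 0, 0, 0, 0])

```text
time_s: 14.0
position: [0.5196, -0.2297, 0.0964]
ee_rot: [3.142, -0.001, 0.046]
wrist_force: [1.1, -0.2, 0.1]
gripper_width: 0.001
```

```bash
python3 to.py 0.470 -0.232 0.096 0.045
```

```text
t 14.0 p [ 0.5196 -0.2297  0.0964] rpy [ 3.1416e+00 -5.0000e-04  4.6200e-02] F [ 1.1  -0.19  0.1 ] w 0.001 q [ 0.68  0.49 -0.44  1.9   0.28  0.81  0.14]
off [-0.0496 -0.      0.0004] rot [ 0.     -0.0005  0.0012]
```

Clear of contact. I'll back off 50 mm, then raise.

Request:
servo_tool(offset=[[-0.005, 0, 0], [-0.015, 0, 0], [-0.027, 0, 0], [-0.04, 0, 0], [-0.048, 0, -0.01], [-0.05, 0, -0.03], [-0.055, 0, -0.06], [-0.06, 0, -0.09], [-0.06, 0, -0.11], [-0.06, 0, -0.12]], rotation=[[0, 0, 0], [0, 0, 0], [0, 0, 0], [0, 0, 0], [0, 0, 0], [0, 0, 0], [0, 0, 0], [0, 0, 0], [0, 0, 0], [0, 0, 0]], grip=[0, 0, 0, 0, 0, 0, 0, 0, 0, 0])

```text
time_s: 15.0
position: [0.4599, -0.2331, 0.2191]
ee_rot: [3.139, -0.004, 0.045]
wrist_force: [0.7, -0.4, -0.1]
gripper_width: 0.002
```

Request:
servo_tool(offset=[[-0.005, 0.015, 0], [-0.015, 0.045, 0], [-0.025, 0.08, 0], [-0.035, 0.11, 0], [-0.04, 0.14, 0], [-0.04, 0.15, 0], [-0.04, 0.15, 0], [-0.04, 0.15, 0]], rotation=[[0, 0, 0], [0, 0, 0], [0, 0, 0], [0, 0, 0], [0, 0, 0], [0, 0, 0], [0, 0, 0], [0, 0, 0]], grip=[0, 0, 0, 0, 0, 0, 0, 0])

```text
time_s: 15.8
position: [0.4269, -0.3825, 0.2161]
ee_rot: [-3.14, 0.0, 0.048]
wrist_force: [-0.1, -0.3, 0.1]
gripper_width: 0.001
```

```bash
python3 to.py
python3 - <<'E'
from h import *
im,K,r,t,d=cam("top"); o=np.load("top.npz")["im"]
df=cv2.absdiff(im,o).max(axis=2); 
cv2.imwrite("pics/p5.png",np.hstack([cv2.resize(im,(396,297)),cv2.resize(cv2.cvtColor(cv2.convertScaleAbs(df,alpha=3),8),(396,297))]))
g=im.min(axis=2).astype(float);pts=[]
for a in(im,o):
    g=a.min(axis=2).astype(float);p=[]
    for u in range(324,346):
        c=g[214:238,u];k=np.argmax(c);w=np.clip(c-120,0,None);w[np.abs(np.arange(24)-k)>3]=0
        p.append((u,214+(w*np.arange(24)).sum()/w.sum()))
    p=np.array(p);print(np.polyfit(p[:,0]-335,p[:,1],1))
E
```

```text
t 15.8 p [ 0.4269 -0.3825  0.2161] rpy [-3.1401  0.      0.0479] F [-0.14 -0.25  0.11] w 0.001 q [ 0.99  0.35 -0.42  1.78  0.16  1.05  0.56]
[1.09873265e-01 2.26080778e+02]
[1.09656659e-01 2.26083861e+02]
```

View pics/p5.png

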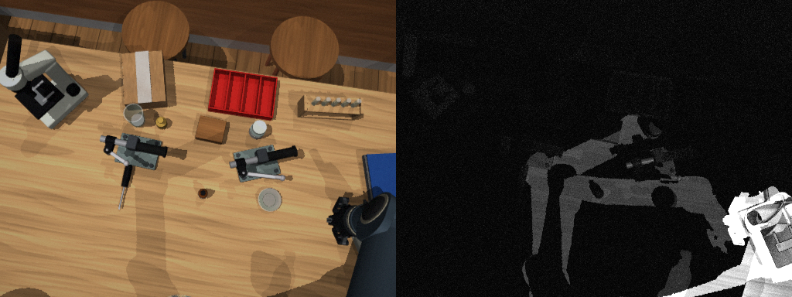

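The lever is back at its rest line (same pixels as at the start). The difference image shows only the arm and its shadow, so nothing else has moved.

```bash
python3 -c "
from rig import ctrl
print(ctrl.job_done())"
```

```text
the job is handed in; nothing more can be done
None
```

The brake lever check is done and handed in at about 16 s, well inside the 38 s limit.

- **Press:** I pressed the long lever with the back of the shut fingers, about 100 mm from its pivot. It met the stop at about 0.266 rad in the top picture (nominal 0.26). There the position stopped changing and the force rose from about 6 N to about 10 N.
- **Hold:** I held it there for more than 1.6 s at a steady 10 N or so. The pictures show a gap left to the bar, but I did not measure its size.
- **Release:** I eased it back at about 10 mm/s with the fingers following. They were still touching the lever, at about 2.5 N, when it reached its rest position. I then backed off, raised the arm and moved it aside.

**Last checks:** the blade's line in the top picture matches the start to within about 0.01 px. Compared with the starting picture, only the arm and its shadow differ, so the short lever and the other items have not moved. The wrist force was back to about zero.

While pressing and easing back, there was also a sideways force on the fingers, up to about 5 N across the pressing direction. I took it to be friction along the blade. Otherwise, no check failed.

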